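Load the pit-bench tumbler and open it to vent

TASK

Load the tumbler: tip the rinsed batch of three wheel nuts and three green chips off the pouring tray into its blue bowl, then stand the empty tray back on the bench. Close the bowl with the nested pair of lids in one go, lowering them onto the rim rather than dropping them, let go, and then lift the orange cover off on its own, straight up, so that the white slotted lid stays seated without being jolted and the batch can dry through it. Finish still holding the cover in the gripper, level, still and completely clear above the red knob, and leave the spray can, screwdriver and wrench where they are.

Things in the scene. Friction and masses are not known exactly. Their poses are not given: they have to be found in the camera images.
- rim (a point): Centre of the round mouth of the tumbler's blue bowl, at rim height, 145 mm above the bench; z up. Mouth 172 mm across inside, 184 mm outside. The bowl is 74 mm deep, tapers to about 110 mm across at its floor and has a blue cone hub 39 mm tall in its middle.
- tumbler: The tumbler (small vibratory cleaner: black base, blue open bowl), fixed to the bench; origin on the bench under the middle of the bowl, z up. A grey battery, 46 mm tall, sticks out to 109 mm from the axis along its +x.
- tray_grip (a point): The point to grasp on the loose pouring tray: in its red upright grip, on the mid-plane, 52 mm above the tray's underside. The grip is a plate 8 mm thick (along tray x), 60 mm wide (tray y), reaching from the underside up to 70 mm, behind the tray's back wall. Axes are the tray's: -x points from the grip towards the open front lip, z up.
- tray_lip (a point): Middle of the tray's open front edge, on top of its 3 mm floor: 124 mm along the tray's -x from the grip's mid-plane and 49 mm below tray_grip. Axes as the tray's. Pieces begin to slide off when the floor is tipped about 20 to 25 degrees lip-down and run off within a second at 35 degrees.
- tray: The pouring tray, bare aluminium, 120 mm long, 96 mm wide, side and back walls 27 mm tall (sides 15 mm in the front 36 mm), no wall at the lip. About 0.2 kg, with 0.2 kg of pieces on it. Origin at the centre of its underside, z up.
- nut0_c (a point): Centre of a steel wheel nut, hexagonal, 21 mm across flats, 20 mm tall, 50 g, lying loose on the tray at the start.
- nut1_c (a point): Centre of a steel wheel nut, hexagonal, 21 mm across flats, 20 mm tall, 50 g, lying loose on the tray at the start.
- nut2_c (a point): Centre of a steel wheel nut, hexagonal, 21 mm across flats, 20 mm tall, 50 g, lying loose on the tray at the start.
- chip0_c (a point): Centre of a green triangular ceramic tumbling chip, 24 mm sides, 13 mm thick, 14 g, lying loose on the tray at the start.
- chip1_c (a point): Centre of a green triangular ceramic tumbling chip, 24 mm sides, 13 mm thick, 14 g, lying loose on the tray at the start.
- chip2_c (a point): Centre of a green triangular ceramic tumbling chip, 24 mm sides, 13 mm thick, 14 g, lying loose on the tray at the start.
- knob (a point): Centre of the free part of the inner lid's red knob: round, 22 mm thick, its top 14 mm above this point. Nested, it stands up through the orange cover's collar, whose top is 15 mm below this point. Gripped by the knob above the collar, both lids come along: the cover just rests on the inner lid. Seated on the bowl, this point is 44 mm above point rim; on the bench 56 mm up. Axes: z up.
- slot_lid: The inner, white slotted lid: spigot 12 mm deep, tapering from 160 mm to 152 mm across, under a flange 186 mm across and 5 mm thick that lies on the bowl's rim when seated, spigot inside the mouth; red knob on top. About 0.16 kg. Origin at the centre of the spigot's underside, 56 mm below point knob; at the start it stands there on the bench.
- collar (a point): Centre, half-way up, of the orange cover's black grip collar: round, 44 mm across, hole 34 mm, 20 mm tall (10 mm below to 10 mm above this point), on the cover's flat top. Nested, this point is 25 mm below point knob, on the same axis. The cover lifts straight off over the knob, 6 mm free all round; its skirt clears the knob's top after rising 66 mm. Axes: z up.
- cover: The orange outer cover, 206 mm across, about 0.17 kg; its skirt reaches 8 mm below the inner lid's flange, around the bowl's rim, with 7 mm to spare. Origin at the centre of the skirt's lower edge, 27 mm below point collar.
- spray_can: A bystander: aerosol can with red label, 60 mm across, 165 mm tall, standing; origin at its foot.
- screwdriver: A bystander: screwdriver with yellow handle, 200 mm long, lying; origin under its middle, its x axis along it.
- wrench: A bystander: steel open-end wrench, 180 mm long, 8 mm thick, lying; origin under its middle, its x axis along it.

How it is judged:
By the outcome, as a careful person would: the job done as asked, in the order asked, and still so for the second after the job is handed in, while the arm keeps its last pose, push and grip.
It also fails if it takes over 72 s, if anything falls off the work surface, if the arm or the gripper's body presses on something with over 40 N, if the wrist force passes 120 N, or if a joint passes its speed limit or range.

ROBOT

A 6-joint arm with a two-finger parallel gripper is mounted at the origin on the work surface. World frame = base frame: x ahead of the robot, y to its left, z up, the work surface at z = 0. Lengths are in m, angles in rad, forces in N, time in s.
With the tool pointing down it reaches from about 0.35 to 0.775 m from the base axis. Payload 5.5 kg.
Tool frame: the origin (TCP) lies midway between the tips of the shut fingers; the grasp point (between the pads) lies behind it (env.grip_point_offset is the z of the grasp point in the tool frame, in m); z points along the fingers, y is the direction in which the jaws open and shut (so a half turn about z gives the same grasp; the last joint's range is limited). The gripper opens to 85 mm and grips with 20 to 120 N. Pads are 22 mm wide; open, the fingers measure 114 mm over their backs; the gripper's body (76 mm by 85 mm) begins 54 mm behind the grasp point. The pads swing forward as they close: fully open they stand 13 mm farther back than shut.
Start: joints at [1.183, 0.313, 0.046, 1.304, 0, 1.431], TCP at [0.141, 0.557, 0.231] pointing down, gripper open.
Joint ranges: [-2.76, 2.76], [-0.86, 1.69], [-1.03, 1.26], [-2.2, 2.34], [-1.47, 1.5], [-3.14, 3.14]. Speed limits (rad/s): [2.57, 2.57, 3.14, 3.14, 3.14, 3.14].

INTERFACE

Orientations are given as a unit quaternion [w, x, y, z].
In Python, from workcell import env, viewer gives the robot as it stands. The module is installed in compiled form; this text tells all that it offers.
- The arm moves only by the shell command python3 -m inch 'ROWS' [OPENING] [FORCE]. ROWS is JSON, a list of rows, each a list of 2 entries, a list of its own where there are three numbers: the shift along the tool's x, y, z in m, then the turn about the tool's z in degrees. In form: [[[tx, ty, tz], spin], ...]. A call has 1 to 5 rows; each row is the pose to reach, as a shift and turn from the pose measured when the call began, along the tool's axes at that moment; what a row does not reach only later rows make up. A row lasts 1/12 s, in which the tool goes at most 41.7 mm and 7.16 degrees, less where a joint would pass 70% of its speed; a pose out of reach is approached as far as the arm can. A call with a gripper value outside its range is refused whole. OPENING is the closure, from 0 (fully open) to 1 (shut), set as the call begins (- or left out, the last holds). The fingers move at their own pace and stop on an object; FORCE is the grip in N (left out, the last holds). Time passes only in rows, so rows that repeat a pose let the fingers close. It gives the time, the measured TCP pose, the force and the opening at its end, in the units of the state.
- env.get_state(): the state, without advancing time (a new reading comes with each control period).
- viewer.read_camera(name): name is "scene" or "top"; returns a dict with "image" (480x640x3 uint8, red, green, blue), "depth" (480x640 float32, m along the optical axis (not along the pixel's ray), 0 where there is no reading), "vertical_fov" (degrees; the focal length in pixels is half the picture's height over the tangent of half this angle, whatever the lens; pixels are square), "cx", "cy" (the principal point, pixels), "dist_coeffs" ([k1, k2, p1, p2, k3] as OpenCV has them; the pictures are not rectified), "R" (3x3) and "t" (3): a world point X has camera coordinates R X + t. Camera axes: x right, y down, z forward; pixel columns grow to the right and rows downward; lengths in m; the calibration is good to about 2 mm. A picture is of the moment at which its call begins.
- env.hand_in(): hands the job in, once; it reports no verdict.
The state is a dict: "clock": time; "joint_pos": joint angles; "qvel": joint speeds; "tau": joint torques, N m; "tcp_pos": TCP position; "orientation": TCP orientation; "wrist_force": force on the tool from outside, world axes, zero at the start; "ft_torque": the same for the moment, N m; "finger_gap": finger opening in m.
Only numpy, scipy, OpenCV 4.12 (cv2) and the standard library are available. Lean on these libraries where they do the work, as an engineer would, in place of code of your own. Each camera call takes 0.05 s, during which the arm holds its last target. There are 200 camera calls.

## Working session

There is one attempt and no reset: what is moved stays moved. The work goes in short steps, Python scripts to look and compute and a shell command to move; the robot and the scene stay as the last step left them, time stands still between calls to the robot, and variables do not carry over. Pictures are saved under pics/ and viewed, on a budget of 10 in all, crops included, one or two more only if the job needs it, and the job is handed in when it is done.

```bash
mkdir -p pics
cat > h.py <<'E'
import numpy as np, cv2
from workcell import env, viewer
def cam(n):
    c=viewer.read_camera(n); h=c["image"].shape[0]
    f=h/2/np.tan(np.radians(c["vertical_fov"])/2)
    c["K"]=np.array([[f,0,c["cx"]],[0,f,c["cy"]],[0,0,1.]]); c["d"]=np.array(c["dist_coeffs"],float)
    c["R"]=np.array(c["R"]);c["t"]=np.array(c["t"]);return c
def ray(c,uv):
    p=cv2.undistortPoints(np.array(uv,float).reshape(-1,1,2),c["K"],c["d"]).reshape(-1,2)
    return -c["R"].T@c["t"], np.c_[p,np.ones(len(p))]@c["R"]
def onz(c,uv,z):
    o,d=ray(c,uv); return o+d*((z-o[2])/d[:,2])[:,None]
def cloud(c,step=1):  # world xyz per pixel (depth), HxWx3
    h,w=c["depth"].shape; v,u=np.mgrid[0:h:step,0:w:step]
    o,d=ray(c,np.c_[u.ravel(),v.ravel()])
    return (o+d*c["depth"][::step,::step].reshape(-1,1)).reshape(u.shape+(3,))
def proj(c,X):
    return cv2.projectPoints(np.array(X,float).reshape(-1,1,3),cv2.Rodrigues(c["R"])[0],c["t"],c["K"],c["d"])[0].reshape(-1,2)
def save(c,name): cv2.imwrite("pics/"+name,c["image"][:,:,::-1])
E
python3 - <<'E'
from h import *
print(env.get_state(), env.grip_point_offset)
for n in("top","scene"):
    c=cam(n); save(c,n+"0.png"); print(n,-c["R"].T@c["t"],c["R"][2],c["d"])
E
```

```text
{'clock': 0.0, 'joint_pos': array([1.18339060e+00, 3.13989342e-01, 4.49495458e-02, 1.30360710e+00,
       5.46258281e-05, 1.43120314e+00]), 'qvel': array([-0.00024449, -0.00013892, -0.00111985,  0.00085666,  0.00015477,
        0.00019737]), 'tau': array([-8.09911694e-05, -4.80631649e+01,  2.98530972e+01,  1.95326109e-02,
       -1.42018389e-04, -1.22511051e-05]), 'tcp_pos': array([0.14082696, 0.5569451 , 0.23040314]), 'orientation': array([-2.67370461e-04,  1.23589434e-01,  9.92333006e-01, -8.86233557e-04]), 'wrist_force': array([ 0.33159566, -0.85738504, -0.10806324]), 'ft_torque': array([ 0.03196284,  0.04351619, -0.03229776]), 'finger_gap': 0.08518238683283705} -0.0187
top [0.3987267  0.03442798 1.21515902] [ 0.1836546  -0.00542494 -0.98297587] [-0.17359675  0.          0.          0.          0.        ]
scene [ 1.08174859 -0.76521888  0.82888407] [-0.4172822   0.66537216 -0.61899552] [-0.04336011  0.          0.          0.          0.        ]
```

View pics/top0.png

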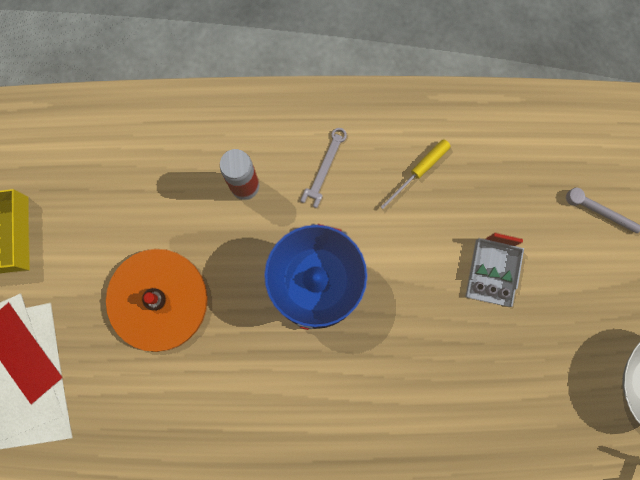

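View pics/scene0.png

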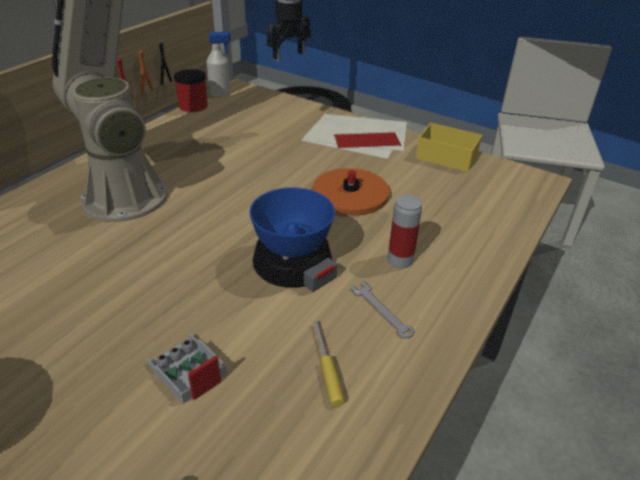

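```bash
cat > m.py <<'E'
from h import *
def comps(m,k=1):
    n,l,s,ce=cv2.connectedComponentsWithStats(m.astype(np.uint8)); o=np.argsort(-s[1:,4])[:k]+1
    return [l==i for i in o]
def masks(c):
    H=cv2.cvtColor(c["image"],cv2.COLOR_RGB2HSV); h,s,v=H[...,0],H[...,1],H[...,2]
    return dict(blue=(h>105)&(h<128)&(s>130)&(v>40),orange=(h>5)&(h<14)&(s>200)&(v>100),red=((h<5)|(h>174))&(s>170)&(v>60),green=(h>50)&(h<95)&(s>80)&(v>30))
def ctr(c,m,z):
    k=max(cv2.findContours(m.astype(np.uint8),0,1)[0],key=cv2.contourArea)
    k=cv2.convexHull(k)
    (p,r)=cv2.minEnclosingCircle(onz(c,cv2.findContours(cv2.drawContours(np.zeros(m.shape,np.uint8),[k],-1,1,-1),0,1)[0][0].reshape(-1,2),z)[:,:2].astype(np.float32))
    return np.round(p,4),round(r,4)
E
python3 - <<'E'
from m import *
for n in("top","scene"):
    c=cam(n); M=masks(c); P=cloud(c); print(n)
    W=(P[...,1]<.5)&(P[...,1]>-.6)&(P[...,0]>.2)&(P[...,0]<.9)&(P[...,2]>.005)&(P[...,2]<.3)
    for k in M: M[k]&=W
    b=comps(M["blue"])[0]; rim=b&(P[...,2]>.138)
    q=P[rim]; print("rim",ctr(c,rim,.145),q[:,2].max(),len(q), "circlefit", np.linalg.lstsq(np.c_[2*q[:,:2],np.ones(len(q))],(q[:,:2]**2).sum(1),rcond=None)[0])
    o=comps(M["orange"])[0]; q=P[o]; print("cover",ctr(c,o,.019),np.median(q[:,2]))
    for r in comps(M["red"],6):
        q=P[r]; 
        if r.sum()<8: continue
        hi=q[q[:,2]>q[:,2].max()-.006]
        print("red",r.sum(),q.mean(0).round(4),q.min(0).round(3),q.max(0).round(3),"top",hi.mean(0).round(4))
    g=P[M["green"]]; print("green",len(g),g.mean(0))
E
```

```text
top
rim (array([0.5192, 0.0338]), 0.0912) 0.15159238874936065 943 circlefit [ 0.51948347  0.03314886 -0.26329024]
cover (array([0.4858, 0.3539]), 0.1037) 0.02162098059543105
red 108 [0.4862 0.3529 0.0661] [0.477 0.342 0.02 ] [0.5   0.37  0.073] top [0.486  0.3537 0.0705]
red 86 [ 0.5967 -0.344   0.0707] [ 0.589 -0.373  0.066] [ 0.606 -0.316  0.076] top [ 0.5961 -0.3455  0.0725]
red 9 [0.7141 0.149  0.1002] [0.71  0.148 0.075] [0.718 0.151 0.119] top [0.7099 0.1496 0.1189]
green 146 [ 0.53341048 -0.32707489  0.01685394]
scene
rim (array([0.5228, 0.0278]), 0.0932) 0.14704675804439393 522 circlefit [ 0.51921257  0.03168018 -0.26283332]Traceback (most recent call last):
  File "<stdin>", line 8, in <module>
IndexError: list index out of range
```

Run:
```python
from m import *
for n in("top","scene"):
    c=cam(n); P=cloud(c); H=cv2.cvtColor(c["image"],cv2.COLOR_RGB2HSV)
    m=((H[...,0]<6)|(H[...,0]>172))&(H[...,1]>140)&(H[...,2]>40)&(np.hypot(P[...,0]-.597,P[...,1]+.345)<.07)
    m=comps(m)[0]; q=P[m]; xy=q[:,:2]-q[:,:2].mean(0); u=np.linalg.svd(xy,full_matrices=False)[2][0]
    print(n,m.sum(),q.mean(0),"yaw of plate line",np.degrees(np.arctan2(*u[::-1])), q.min(0),q.max(0))
    uv=np.argwhere(m)[:,::-1]; rr=cv2.minAreaRect(onz(c,uv,.07)[:,:2].astype(np.float32)); print(rr)
    w=np.array([.597,-.345]); e=u/np.linalg.norm(u); s=(q[:,:2]-w)@e; print("extent",s.min(),s.max(), "mid", w+e*(s.min()+s.max())/2)
    # tray walls/floor low
    t=(np.hypot(P[...,0]-.54,P[...,1]+.33)<.11)&(P[...,2]>.008)&(P[...,2]<.05)
    q=P[t]; print("tray",cv2.minAreaRect(q[:,:2].astype(np.float32)))
```

```text
top 97 [ 0.59639315 -0.34414099  0.07043304] yaw of plate line -103.4045784072851 [ 0.58748548 -0.37416765  0.0625516 ] [ 0.60582004 -0.31592209  0.07584029]
((0.5964120030403137, -0.34427690505981445), (0.05789358168840408, 0.006997227668762207), 77.05630493164062)
extent -0.02984759331901235 0.029469474103633934 mid [ 0.59704383 -0.34481609]
tray ((0.5358378887176514, -0.34102684259414673), (0.15256108343601227, 0.18669135868549347), 9.794462203979492)
scene 801 [ 0.59889726 -0.34759285  0.04067342] yaw of plate line -104.02862118170927 [ 0.55348308 -0.37482363  0.00347198] [ 0.60826645 -0.30035126  0.07182962]
((0.6165425181388855, -0.36082884669303894), (0.07874799519777298, 0.05061878263950348), 76.50447845458984)
extent -0.03276829245606834 0.030291043302601378 mid [ 0.59730025 -0.34379832]
tray ((0.5384033918380737, -0.3305472731590271), (0.09782634675502777, 0.1325034350156784), 76.81745910644531)
```

```bash
cat > d.py <<'E'
# usage: d.py x y z [yaw of tool y deg] -> shift in tool axes and spin from the present pose to this TCP goal
import sys; from h import *; from scipy.spatial.transform import Rotation as Ro
s=env.get_state(); q=s["orientation"]; R=Ro.from_quat(np.r_[q[1:],q[0]]).as_matrix()
a=list(map(float,sys.argv[1:])); print("t",round(s["clock"],2),"tcp",s["tcp_pos"].round(4),"F",s["wrist_force"].round(1),"M",s["ft_torque"].round(2),"gap",round(s["finger_gap"],4),"j",s["joint_pos"].round(2))
y=np.degrees(np.arctan2(R[1,1],R[0,1])); print("ytool yaw",y.round(2),"tilt",np.degrees(np.arccos(-R[2,2])).round(2))
if len(a)>2: print("shift",(R.T@(np.array(a[:3])-s["tcp_pos"])).round(4))
if len(a)>3: print("spin",round(-((a[3]-y+90)%180-90),2))
E
R='[[[-0.663,-0.761,0],-1],[[-0.663,-0.761,0],-1],[[-0.663,-0.761,0],-1],[[-0.663,-0.761,0],-1],[[-0.663,-0.761,0],-1]]'
python3 -m inch '[[[-0.663,-0.761,0],-1],[[-0.663,-0.761,0],-1],[[-0.663,-0.761,0],-1],[[-0.663,-0.761,0],-1],[[-0.663,-0.761,0],-1]]'
python3 -m inch '[[[-0.53,-0.61,0],0],[[-0.53,-0.61,0],0],[[-0.53,-0.61,0],0],[[-0.53,-0.61,0],0],[[-0.53,-0.61,0],0]]'
python3 -m inch '[[[-0.40,-0.46,0],0],[[-0.40,-0.46,0],0],[[-0.40,-0.46,0],0],[[-0.40,-0.46,0],0],[[-0.40,-0.46,0],0]]'
python3 d.py .597 -.344 .23 76.8
```

```text
clock: 0.72
tcp_pos: [0.2354, 0.37, 0.2312]
orientation: [0.0, 0.114, 0.993, -0.0]
wrist_force: [0.6, -0.2, 0.8]
finger_gap: 0.0854
clock: 1.13
tcp_pos: [0.3327, 0.1856, 0.2317]
orientation: [0.001, 0.114, 0.993, 0.0]
wrist_force: [1.2, -0.3, 0.2]
finger_gap: 0.0854
clock: 1.55
tcp_pos: [0.4302, 0.001, 0.2319]
orientation: [0.001, 0.114, 0.993, 0.0]
wrist_force: [1.5, 1.6, 0.3]
finger_gap: 0.0855
t 1.55 tcp [0.4302 0.001  0.2319] F [1.5 1.6 0.3] M [ 0.04 -0.04  0.03] gap 0.0855 j [-0.18  0.03 -0.3   1.24  0.    0.04]
ytool yaw 76.86 tilt 0.12
shift [-0.2409 -0.298   0.0023]
spin 0.06
```

```bash
python3 -m inch '[[[-0.241,-0.298,0],0],[[-0.241,-0.298,0],0],[[-0.241,-0.298,0],0],[[-0.241,-0.298,0],0],[[-0.241,-0.298,0],0]]' >/dev/null
python3 -m inch '[[[-0.11,-0.136,0],0],[[-0.11,-0.136,0],0],[[-0.11,-0.136,0],0],[[-0.11,-0.136,0],0],[[-0.11,-0.136,0],0]]'
python3 d.py .597 -.344 .12 76.8
```

```text
clock: 2.38
tcp_pos: [0.5979, -0.35, 0.2296]
orientation: [0.001, 0.117, 0.993, -0.0]
wrist_force: [-0.9, 0.3, -0.4]
finger_gap: 0.0857
t 2.38 tcp [ 0.5979 -0.35    0.2296] F [-0.9  0.3 -0.4] M [0.   0.07 0.  ] gap 0.0857 j [-0.65  0.56  0.41  1.43  0.   -0.41]
ytool yaw 76.61 tilt 0.13
shift [0.0025 0.0057 0.1096]
spin -0.19
```

```bash
python3 -m inch '[[[0.0025,0.0057,0.03],0],[[0.0025,0.0057,0.06],0],[[0.0025,0.0057,0.1],0],[[0.0025,0.0057,0.11],0],[[0.0025,0.0057,0.11],0]]'
python3 d.py .597 -.344 .030 76.8
python3 - <<'E'
from m import *
c=cam("scene"); im=c["image"][250:450,80:340]; cv2.imwrite("pics/s1.png",cv2.resize(im,None,fx=2.5,fy=2.5,interpolation=2)[:,:,::-1])
E
```

```text
clock: 2.8
tcp_pos: [0.5944, -0.3421, 0.1151]
orientation: [-0.003, 0.117, 0.993, 0.002]
wrist_force: [-0.5, 0.4, 0.1]
finger_gap: 0.0852
t 2.8 tcp [ 0.5944 -0.3421  0.1151] F [-0.5  0.4  0.1] M [-0.    0.06 -0.03] gap 0.0852 j [-0.64  0.58  0.18  1.17  0.   -0.41]
ytool yaw 76.6 tilt 0.38
shift [-0.0034 -0.0015  0.0851]
spin -0.2
```

View pics/s1.png

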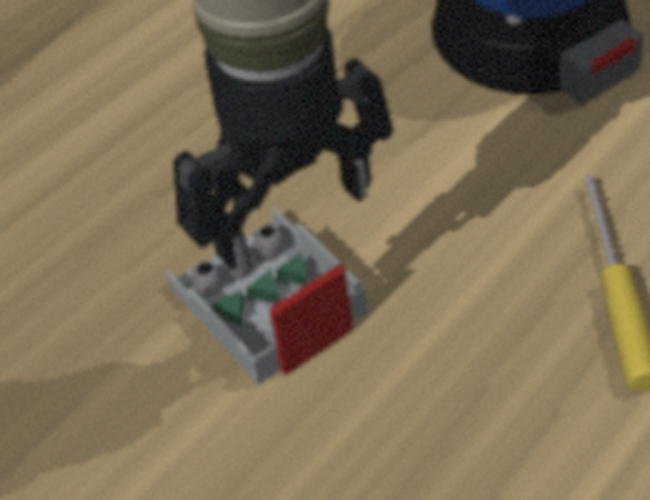

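```bash
python3 -m inch '[[[-0.002,-0.0015,0.03],0],[[-0.003,-0.0015,0.06],0],[[-0.003,-0.0015,0.075],0],[[-0.003,-0.0015,0.082],0],[[-0.003,-0.0015,0.082],0]]'
python3 d.py .597 -.344 .032 76.8
python3 -m inch '[[[0,0,0],0],[[0,0,0],0],[[0,0,0],0],[[0,0,0],0],[[0,0,0],0]]' 0.35 40
python3 d.py .597 -.344 .032 76.8
```

```text
clock: 3.27
tcp_pos: [0.599, -0.3455, 0.0372]
orientation: [-0.0, 0.116, 0.993, 0.0]
wrist_force: [-0.0, -0.6, 0.5]
finger_gap: 0.0858
t 3.27 tcp [ 0.599  -0.3455  0.0372] F [-0.  -0.6  0.5] M [ 0.05  0.01 -0.05] gap 0.0858 j [-0.64  0.64  0.08  1.01  0.   -0.41]
ytool yaw 76.62 tilt 0.06
shift [0.0023 0.001  0.0052]
spin -0.18
clock: 3.68
tcp_pos: [0.6009, -0.3466, 0.0404]
orientation: [0.002, 0.116, 0.993, -0.001]
wrist_force: [0.5, -0.3, 6.4]
finger_gap: 0.059
t 3.68 tcp [ 0.6009 -0.3466  0.0404] F [ 0.5 -0.3  6.4] M [ 0.08 -0.01  0.02] gap 0.059 j [-0.64  0.64  0.09  1.01  0.   -0.41]
ytool yaw 76.63 tilt 0.26
shift [0.0044 0.0017 0.0084]
spin -0.17
```

```bash
python3 -m inch '[[[0,0,0],0],[[0.004,0.0017,0.009],0],[[0.004,0.0017,0.009],0],[[0.004,0.0017,0.009],0],[[0.004,0.0017,0.009],0]]' 0.1
python3 d.py .597 -.344 .032 76.8
python3 -m inch '[[[0,0,0],0],[[0,0,0],0],[[0,0,0],0],[[0,0,0],0],[[0,0,0],0]]' 0.5 100
python3 d.py .597 -.344 .032 76.8
```

```text
clock: 4.1
tcp_pos: [0.5969, -0.3437, 0.0308]
orientation: [0.001, 0.116, 0.993, -0.001]
wrist_force: [0.8, 0.3, -0.1]
finger_gap: 0.0768
t 4.1 tcp [ 0.5969 -0.3437  0.0308] F [ 0.8  0.3 -0.1] M [ 0.01 -0.01  0.03] gap 0.0768 j [-0.64  0.64  0.06  0.99  0.   -0.41]
ytool yaw 76.63 tilt 0.18
shift [-0.0002 -0.0002 -0.0012]
spin -0.17
clock: 4.52
tcp_pos: [0.5972, -0.344, 0.0311]
orientation: [0.002, 0.116, 0.993, -0.001]
wrist_force: [0.3, -0.0, 3.1]
finger_gap: 0.0581
t 4.52 tcp [ 0.5972 -0.344   0.0311] F [ 0.3 -0.   3.1] M [ 0.09 -0.07  0.02] gap 0.0581 j [-0.64  0.64  0.06  0.99  0.   -0.41]
ytool yaw 76.63 tilt 0.22
shift [ 0.0002 -0.0001 -0.0009]
spin -0.17
```

Firmly gripped on the plate's 60 mm width. Lift a little and see whether it stays level.

```bash
python3 -m inch '[[[0,0,-0.003],0],[[0,0,-0.008],0],[[0,0,-0.015],0],[[0,0,-0.02],0],[[0,0,-0.02],0]]' - 120
cat > tilt.py <<'E'
from m import *
# tilt of the tray from depth of pale (low-saturation) floor/wall and red grip points, in the tray's frame
s=env.get_state(); p=s["tcp_pos"]; R=cv2.Rodrigues(np.zeros(3))[0]
import sys; a=np.radians(float(sys.argv[1]) if len(sys.argv)>1 else -13.2); ex=np.array([np.cos(a),np.sin(a)]); ey=np.array([-np.sin(a),np.cos(a)])
c=cam("scene"); P=cloud(c); H=cv2.cvtColor(c["image"],cv2.COLOR_RGB2HSV)
X=(P[...,:2]-p[:2])@ex; Y=(P[...,:2]-p[:2])@ey; Z=P[...,2]-p[2]
red=((H[...,0]<6)|(H[...,0]>172))&(H[...,1]>140)&(H[...,2]>40)&(abs(X)<.06)&(abs(Y)<.04)&(Z<.05)
k=red; A=np.c_[Z[k],Y[k],np.ones(k.sum())]; w=np.linalg.lstsq(A,X[k],rcond=None)[0]; r=abs(X[k]-A@w); g=r<np.median(r)*2.5
w=np.linalg.lstsq(A[g],X[k][g],rcond=None)[0]
print("red back face n",k.sum(),"pitch lip-down deg",-np.degrees(np.arctan(w[0])).round(1),"yaw",np.degrees(np.arctan(w[1])).round(1),"x at z0",w[2].round(4),"z range",np.percentile(P[k][:,2],[1,99]).round(3))
save(c,"last.png")
E
python3 tilt.py; python3 d.py
```

```text
clock: 4.93
tcp_pos: [0.5978, -0.3444, 0.0525]
orientation: [0.003, 0.116, 0.993, -0.001]
wrist_force: [0.8, 0.1, -4.7]
finger_gap: 0.0581
red back face n 789 pitch lip-down deg 0.5 yaw 0.5 x at z0 0.0037 z range [0.024 0.091]
t 4.98 tcp [ 0.5977 -0.3443  0.052 ] F [ 0.3 -0.9 -4.6] M [-0.03 -0.24  0.  ] gap 0.0584 j [-0.64  0.62  0.09  1.03  0.   -0.41]
ytool yaw 76.63 tilt 0.32
```

```bash
python3 -m inch '[[[0,0,-0.008],0],[[0,0,-0.022],0],[[0,0,-0.04],0],[[0,0,-0.06],0],[[0,0,-0.08],0]]' >/dev/null
python3 -m inch '[[[0,0,-0.02],0],[[0,0,-0.04],0],[[0,0,-0.06],0],[[0,0,-0.08],0],[[0,0,-0.1],0]]' >/dev/null
python3 -m inch '[[[0,0,-0.015],0],[[0,0,-0.025],0],[[0,0,-0.032],0],[[0,0,-0.032],0]]'
python3 tilt.py; python3 d.py .617 .010 .265 76.8
```

```text
clock: 6.15
tcp_pos: [0.5965, -0.3435, 0.2683]
orientation: [0.003, 0.116, 0.993, -0.002]
wrist_force: [-0.2, -0.3, -3.5]
finger_gap: 0.0579
red back face n 1221 pitch lip-down deg 0.8 yaw -1.3 x at z0 0.0031 z range [0.24  0.307]
t 6.2 tcp [ 0.5963 -0.3434  0.2669] F [ 0.8  1.  -4.5] M [-0.07 -0.27 -0.01] gap 0.0578 j [-0.64  0.55  0.49  1.51  0.   -0.41]
ytool yaw 76.63 tilt 0.32
shift [0.0616 0.3486 0.0009]
spin -0.17
```

```bash
python3 -m inch '[[[0.001,0.006,0],0],[[0.004,0.02,0],0],[[0.007,0.04,0],0],[[0.011,0.063,0],0],[[0.015,0.088,0],0]]' >/dev/null
python3 -m inch '[[[0.004,0.025,0],0],[[0.009,0.05,0],0],[[0.013,0.075,0],0],[[0.018,0.1,0],0],[[0.022,0.125,0],0]]' >/dev/null
python3 d.py .617 .010 .265 76.8
python3 -m inch '[[[0.004,0.025,0],0],[[0.009,0.05,0],0],[[0.013,0.07,0],0],[[0.016,0.085,0],0],[[0.018,0.095,0],0]]' >/dev/null
python3 tilt.py; python3 d.py .617 .010 .265 76.8
```

```text
t 7.03 tcp [ 0.608  -0.1247  0.2635] F [-0.2  0.  -4.3] M [-0.06 -0.31  0.01] gap 0.0579 j [-0.33  0.4   0.25  1.42 -0.   -0.1 ]
ytool yaw 76.57 tilt 0.05
shift [ 0.0226  0.1331 -0.0016]
spin -0.23
red back face n 703 pitch lip-down deg 0.5 yaw -0.2 x at z0 0.0028 z range [0.037 0.301]
t 7.5 tcp [ 0.6121 -0.0249  0.2628] F [ 0.1  1.1 -4.5] M [ 0.18 -0.25 -0.01] gap 0.0579 j [-0.17  0.38  0.22  1.41  0.    0.06]
ytool yaw 76.72 tilt 0.07
shift [ 0.0032  0.0351 -0.0022]
spin -0.08
```

```bash
python3 -m inch '[[[0.001,0.012,0],0],[[0.002,0.024,0],0],[[0.003,0.032,0],0],[[0.003,0.035,0],0],[[0.003,0.035,0],0]]' >/dev/null
python3 d.py .617 .010 .265 76.8
python3 -m inch '[[[0,0,0],0],[[0,0,0],0],[[0,0,0],0],[[0,0,0],0],[[0,0,0],0]]' - 60 
python3 -m inch '[[[0,0,0],0],[[0,0,0],0],[[0,0,0],0],[[0,0,0],0],[[0,0,0],0]]' - 20 
python3 tilt.py; python3 d.py .617 .010 .265 76.8
```

```text
t 7.92 tcp [0.6174 0.0104 0.2627] F [ 1.  -0.5 -4.1] M [-0.08 -0.24 -0.04] gap 0.0579 j [-0.11  0.4   0.24  1.42  0.    0.12]
ytool yaw 76.76 tilt 0.06
shift [ 0.0003 -0.0005 -0.0023]
spin -0.04
clock: 8.33
tcp_pos: [0.6174, 0.01, 0.2627]
orientation: [-0.0, 0.116, 0.993, 0.0]
wrist_force: [-0.3, -0.6, -4.1]
finger_gap: 0.0578
clock: 8.75
tcp_pos: [0.6174, 0.01, 0.2627]
orientation: [-0.0, 0.116, 0.993, 0.0]
wrist_force: [0.2, 0.4, -5.0]
finger_gap: 0.0578
red back face n 693 pitch lip-down deg 1.2 yaw -0.1 x at z0 0.0028 z range [0.037 0.301]
t 8.8 tcp [0.6174 0.01   0.2627] F [-0.4 -0.5 -3.6] M [-0.03 -0.3   0.03] gap 0.0581 j [-0.11  0.39  0.24  1.42  0.    0.12]
ytool yaw 76.73 tilt 0.06
shift [ 0.0004 -0.0001 -0.0023]
spin -0.07
```

View pics/last.png

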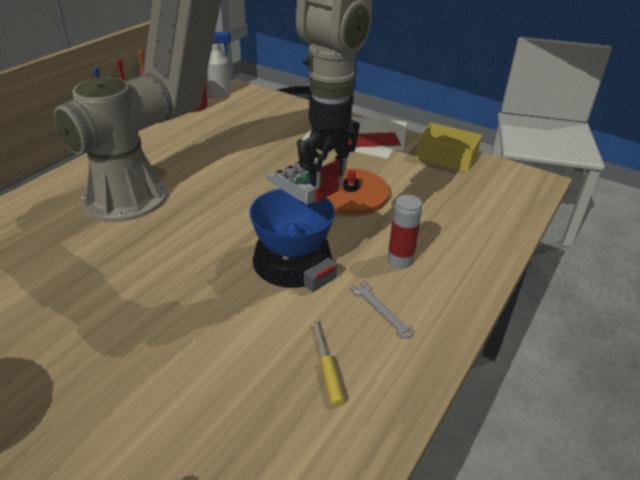

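```bash
for i in 1; do
python3 -m inch '[[[0,0,0],0],[[0,0,0],0],[[0,0,0],0]]' 0.36 20 | tail -2; python3 tilt.py
python3 -m inch '[[[0,0,0],0],[[0,0,0],0],[[0,0,0],0]]' 0.34 20| tail -2; python3 tilt.py
python3 -m inch '[[[0,0,0],0],[[0,0,0],0],[[0,0,0],0]]' 0.33 20| tail -2; python3 tilt.py
done
```

```text
wrist_force: [-0.3, -0.1, -4.5]
finger_gap: 0.0581
red back face n 691 pitch lip-down deg 1.3 yaw 0.1 x at z0 0.0028 z range [0.036 0.301]
wrist_force: [1.0, -0.2, -4.5]
finger_gap: 0.0579
red back face n 694 pitch lip-down deg 1.2 yaw 0.0 x at z0 0.0027 z range [0.037 0.301]
wrist_force: [0.4, -1.3, -4.5]
finger_gap: 0.0577
red back face n 691 pitch lip-down deg 1.1 yaw 0.0 x at z0 0.0028 z range [0.036 0.301]
```

```bash
python3 -m inch '[[[0,0,0],0],[[0,0,0],0],[[0,0,0],0]]' 0.325 20 | tail -2; python3 tilt.py
python3 -m inch '[[[0,0,0],0],[[0,0,0],0],[[0,0,0],0]]' 0.32 20| tail -2; python3 tilt.py
python3 -m inch '[[[0,0,0],0],[[0,0,0],0],[[0,0,0],0]]' 0.315 20| tail -2; python3 tilt.py
```

```text
wrist_force: [-0.0, 0.3, -4.1]
finger_gap: 0.058
red back face n 692 pitch lip-down deg 1.2 yaw 0.3 x at z0 0.0027 z range [0.037 0.301]
wrist_force: [0.0, -0.2, -4.3]
finger_gap: 0.0582
red back face n 696 pitch lip-down deg 1.1 yaw 0.1 x at z0 0.0029 z range [0.036 0.302]
wrist_force: [0.6, 0.4, -4.1]
finger_gap: 0.0588
red back face n 690 pitch lip-down deg 1.1 yaw -0.2 x at z0 0.0028 z range [0.037 0.301]
```

```bash
python3 -m inch '[[[0,0,0],0],[[0,0,0],0]]' 0.312 20 | tail -2; python3 tilt.py
python3 -m inch '[[[0,0,0],0],[[0,0,0],0]]' 0.309 20| tail -2; python3 tilt.py
python3 -m inch '[[[0,0,0],0],[[0,0,0],0]]' 0.306 20| tail -2; python3 tilt.py
```

```text
wrist_force: [0.0, -0.2, -4.5]
finger_gap: 0.0589
red back face n 694 pitch lip-down deg 1.2 yaw 0.3 x at z0 0.0029 z range [0.036 0.302]
wrist_force: [0.8, -0.1, -4.6]
finger_gap: 0.0591
red back face n 701 pitch lip-down deg 1.2 yaw 0.2 x at z0 0.0028 z range [0.037 0.301]
wrist_force: [0.1, 0.7, -4.0]
finger_gap: 0.0592
red back face n 698 pitch lip-down deg 1.2 yaw 0.4 x at z0 0.0028 z range [0.035 0.301]
```

```bash
python3 -m inch '[[[0,0,0],0],[[0,0,0],0]]' 0.303 20 | tail -2; python3 tilt.py
python3 -m inch '[[[0,0,0],0],[[0,0,0],0]]' 0.300 20| tail -2; python3 tilt.py
python3 -m inch '[[[0,0,0],0],[[0,0,0],0]]' 0.298 20| tail -2; python3 tilt.py
```

```text
wrist_force: [-0.0, -0.3, -5.1]
finger_gap: 0.0591
red back face n 785 pitch lip-down deg 0.9 yaw -1.7 x at z0 0.0058 z range [0.036 0.3  ]
wrist_force: [0.9, -0.6, -3.3]
finger_gap: 0.0597
red back face n 942 pitch lip-down deg -1.1 yaw -7.7 x at z0 0.0195 z range [0.037 0.292]
wrist_force: [0.2, 0.4, -0.3]
finger_gap: 0.0603
red back face n 946 pitch lip-down deg -0.8 yaw -3.5 x at z0 0.0191 z range [0.037 0.271]
```

Run:
```python
from m import *
c=cam("scene"); im=c["image"][90:300,220:440]; cv2.imwrite("pics/s3.png",cv2.resize(im,None,fx=2.8,fy=2.8,interpolation=2)[:,:,::-1])
```

```text
(no output)
```

View pics/s3.png

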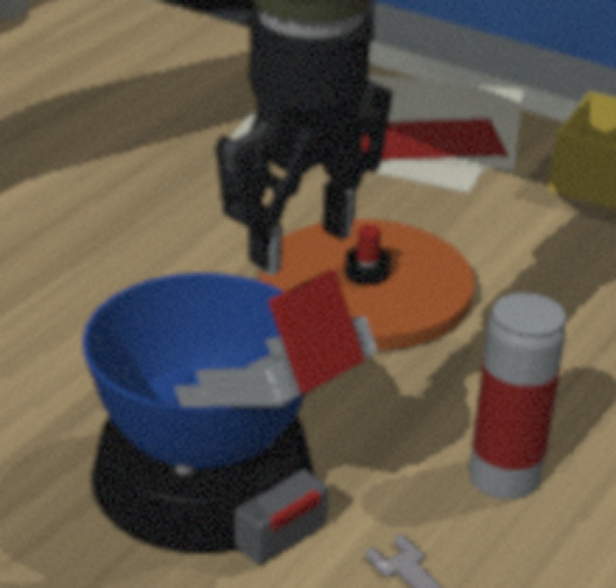

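```bash
python3 -m inch '[[[0,0,0],0],[[0,0,0],0],[[0,0,0],0]]' | head -2
cat > plate.py <<'E'
from m import *
for n in("scene","top"):
    c=cam(n); P=cloud(c); H=cv2.cvtColor(c["image"],cv2.COLOR_RGB2HSV)
    red=((H[...,0]<6)|(H[...,0]>172))&(H[...,1]>140)&(H[...,2]>40)&(abs(P[...,0]-.61)<.12)&(abs(P[...,1]-.02)<.1)&(P[...,2]>.09)&(P[...,2]<.35)
    if red.sum()<20: print(n,"few",red.sum()); continue
    m=comps(red)[0]; q=P[m]; ce=q.mean(0); u,s,v=np.linalg.svd(q-ce,full_matrices=False)
    r=abs((q-ce)@v[2]); g=r<2.5*np.median(r); q=q[g]; ce=q.mean(0); u,s,v=np.linalg.svd(q-ce,full_matrices=False)
    k=cv2.findContours(m.astype(np.uint8),0,1)[0][0]
    pts=(q-ce)@v.T; bb=cv2.minAreaRect(pts[:,:2].astype(np.float32)); 
    box=cv2.boxPoints(bb)@v[:2]+ce
    print(n,len(q),"mean",ce.round(4),"normal",v[2].round(3),"size",np.round(bb[1],4)); print(box.round(4))
    cv2.imwrite("pics/p_%s.png"%n,c["image"][:,:,::-1])
E
python3 plate.py
```

```text
clock: 12.2
tcp_pos: [0.618, 0.01, 0.2639]
scene few 18
top few 0
```

Run:
```python
from m import *
c=cam("scene"); im=c["image"][120:320,200:440]; cv2.imwrite("pics/s4.png",cv2.resize(im,None,fx=2.5,fy=2.5,interpolation=2)[:,:,::-1])
```

View pics/s4.png

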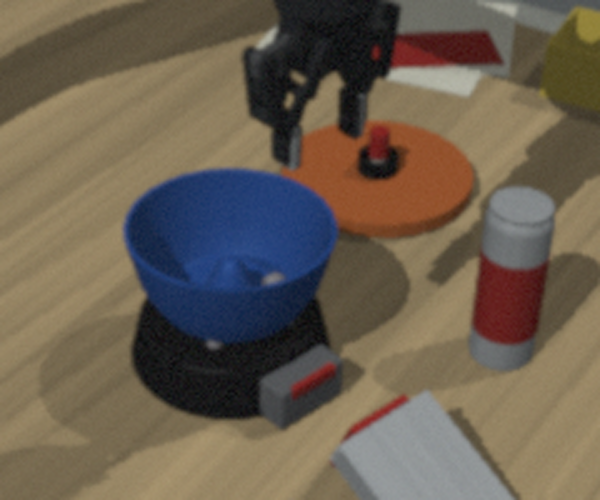

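```bash
python3 -m inch '[[[0,0,-0.01],0],[[0,0,-0.03],0],[[0,0,-0.05],0],[[0,0,-0.06],0],[[0,0,-0.06],0]]' 0 20
python3 - <<'E'
from m import *
c=cam("scene"); a=c["image"][170:440,200:480]; d=cam("top"); b=d["image"][100:370,230:520]
A=cv2.resize(a,(420,405),interpolation=2); B=cv2.resize(b,(375,349),interpolation=2); W=np.zeros((405,795,3),np.uint8); W[:,:420]=A; W[:349,420:]=B
cv2.imwrite("pics/s5.png",W[:,:,::-1])
E
```

```text
clock: 12.77
tcp_pos: [0.6189, 0.0098, 0.3274]
orientation: [0.003, 0.116, 0.993, 0.0]
wrist_force: [-0.2, -0.9, 0.6]
finger_gap: 0.0854
```

View pics/s5.png

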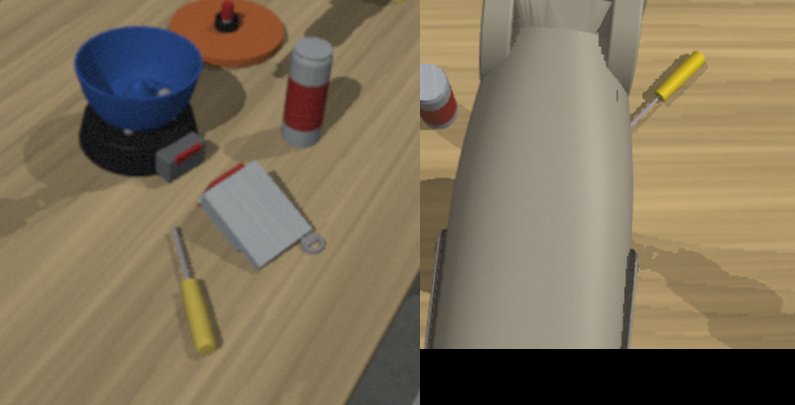

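```bash
python3 -m inch '[[[0.3,0.25,0],0],[[0.3,0.25,0],0],[[0.3,0.25,0],0],[[0.3,0.25,0],0],[[0.3,0.25,0],0]]' >/dev/null
python3 -m inch '[[[0.14,0.2,0],0],[[0.14,0.2,0],0],[[0.14,0.2,0],0],[[0.14,0.2,0],0],[[0.14,0.2,0],0]]'
python3 - <<'E'
from m import *
d=cam("top"); b=d["image"][100:360,230:530]; save(d,"t6full.png"); P=cloud(d); np.save("P6.npy",P)
cv2.imwrite("pics/t6.png",cv2.resize(b,None,fx=2.6,fy=2.3,interpolation=2)[:,:,::-1])
E
```

```text
clock: 13.7
tcp_pos: [0.413, 0.3711, 0.3215]
orientation: [-0.001, 0.116, 0.993, -0.001]
wrist_force: [0.4, -0.2, 0.3]
finger_gap: 0.0855
```

View pics/t6.png

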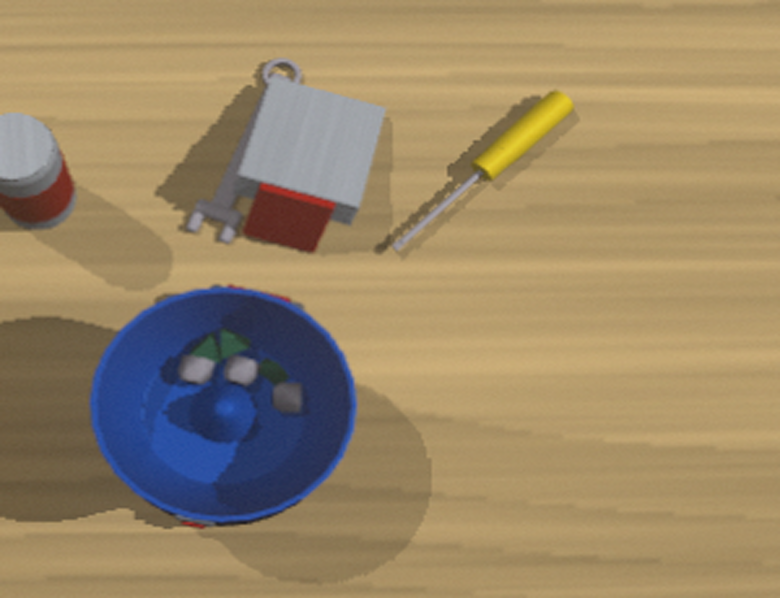

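Run:
```python
from m import *
c=cam("top"); P=cloud(c); H=cv2.cvtColor(c["image"],cv2.COLOR_RGB2HSV)
def px(x,y): return int(x/2.6+230+.5),int(y/2.3+100+.5)
for nm,x,y in [("udr_tl",275,90),("u_tr",378,112),("u_bl",248,175),("u_br",352,200),("mid",310,145),("red_tl",265,192),("red_tr",325,205),("red_bl",252,230),("red_br",312,243),("redmid",288,218)]:
    u,v=px(x,y); print(nm,np.median(P[v-1:v+2,u-1:u+2].reshape(-1,3),0).round(4))
for nm,f in [("red",((H[...,0]<6)|(H[...,0]>172))&(H[...,1]>140)),("grey",(H[...,1]<60)&(H[...,2]>100))]:
    m=f&(P[...,0]>.6)&(P[...,0]<.8)&(P[...,1]<.09)&(P[...,1]>-.12)&(P[...,2]>.012)
    if nm=="red": m&=P[...,0]>.615
    m=comps(m)[0]; q=P[m]; ce=np.median(q,0); 
    for _ in range(4):
        u,s,v=np.linalg.svd(q-ce,full_matrices=False); r=abs((q-ce)@v[2]); q=q[r<max(.002,2.5*np.median(r))]; ce=q.mean(0)
    bb=cv2.minAreaRect(((q-ce)@v[:2].T).astype(np.float32)); print(nm,m.sum(),len(q),"c",ce.round(4),"n",v[2].round(3),"size",np.round(bb[1],4)); print((cv2.boxPoints(bb)@v[:2]+ce).round(4))
```

```text
udr_tl [ 0.814  -0.0112  0.026 ]
u_tr [ 0.7943 -0.0921  0.0187]
u_bl [0.7232 0.0132 0.0681]
u_br [ 0.7023 -0.0657  0.0614]
mid [ 0.756  -0.0358  0.0472]
red_tl [ 7.086e-01 -3.000e-04  6.920e-02]
red_tr [ 0.6956 -0.0454  0.0657]
red_bl [0.686  0.0088 0.0186]
red_br [ 0.6734 -0.0377  0.0189]
redmid [ 0.6901 -0.0187  0.0443]
red 598 456 c [ 0.6914 -0.0167  0.0437] n [-0.88   0.232  0.415] size [0.0668 0.0568]
[[ 0.6858  0.016   0.0135]
 [ 0.6695 -0.0383  0.0093]
 [ 0.6948 -0.0505  0.0699]
 [ 0.7111  0.0038  0.074 ]]
grey 1849 1579 c [ 0.7527 -0.0382  0.046 ] n [ 0.367 -0.182  0.912] size [0.0963 0.12  ]
[[ 0.7989 -0.0984  0.0154]
 [ 0.6929 -0.0696  0.0638]
 [ 0.7211  0.0222  0.0708]
 [ 0.827  -0.0066  0.0224]]
```

```bash
python3 d.py .686 -.015 .2 73.1
```

```text
t 13.8 tcp [0.4113 0.3742 0.3209] F [0.5 0.1 0.1] M [ 0.01 -0.   -0.03] gap 0.0853 j [0.59 0.27 0.21 1.51 0.   0.82]
ytool yaw 77.12 tilt 0.14
shift [-0.3548 -0.3181  0.1202]
spin 4.02
```

```bash
python3 -m inch '[[[-0.355,-0.318,0],4],[[-0.355,-0.318,0],4],[[-0.355,-0.318,0],4],[[-0.355,-0.318,0],4],[[-0.355,-0.318,0],4]]' >/dev/null
python3 -m inch '[[[-0.2,-0.179,0],0],[[-0.2,-0.179,0],0],[[-0.2,-0.179,0],0],[[-0.2,-0.179,0],0],[[-0.2,-0.179,0],0]]' >/dev/null
python3 d.py .686 -.015 .12 73.1
```

```text
t 14.63 tcp [0.6428 0.0185 0.3192] F [0.5 0.9 0.5] M [ 0.02 -0.02 -0.04] gap 0.0853 j [-0.1   0.46  0.48  1.6  -0.    0.2 ]
ytool yaw 73.1 tilt 0.34
shift [-0.0522 -0.0191  0.199 ]
spin 0.0
```

```bash
python3 -m inch '[[[-0.035,-0.013,0.01],0],[[-0.051,-0.019,0.05],0],[[-0.051,-0.019,0.09],0],[[-0.051,-0.019,0.13],0],[[-0.051,-0.019,0.17],0]]' >/dev/null
python3 -m inch '[[[0,0,0.02],0],[[0,0,0.03],0],[[0,0,0.03],0]]' >/dev/null
python3 d.py .686 -.015 .02 73.1; python3 d.py .686 -.015 .004 73.1|tail -2
```

```text
t 15.3 tcp [ 0.6811 -0.0164  0.1115] F [ 0.3  0.1 -0.2] M [0.01 0.04 0.08] gap 0.0858 j [-0.14  0.58  0.17  1.17 -0.    0.16]
ytool yaw 72.97 tilt 0.88
shift [-0.0057  0.0031  0.0914]
spin -0.13
shift [-0.0059  0.0031  0.1074]
spin -0.13
```

```bash
python3 -m inch '[[[-0.003,0.002,0.02],0],[[-0.005,0.003,0.05],0],[[-0.005,0.003,0.075],0],[[-0.005,0.003,0.085],0],[[-0.005,0.003,0.085],0]]' | tail -2
python3 d.py .686 -.015 .004 73.1
```

```text
wrist_force: [0.4, -0.5, -0.8]
finger_gap: 0.0849
t 15.72 tcp [ 0.6844 -0.0148  0.0252] F [ 0.4 -0.5 -0.8] M [ 0.01 -0.02  0.02] gap 0.0849 j [-0.14  0.65  0.07  1.01 -0.    0.16]
ytool yaw 72.96 tilt 1.05
shift [-0.002   0.0004  0.0211]
spin -0.14
```

```bash
python3 -m inch '[[[-0.001,0,0.012],0],[[-0.001,0,0.02],0],[[-0.001,0,0.02],0],[[-0.001,0,0.02],0]]' | tail -2
python3 d.py .686 -.015 .004 73.1
python3 -m inch '[[[0,0,0],0],[[0,0,0],0],[[0,0,0],0],[[0,0,0],0],[[0,0,0],0]]' 0.5 100 | tail -2
python3 d.py .686 -.015 .004 73.1
```

```text
wrist_force: [0.9, 0.4, -0.1]
finger_gap: 0.0854
t 16.05 tcp [ 0.6852 -0.0152  0.0055] F [ 0.9  0.4 -0.1] M [ 0.02 -0.03  0.02] gap 0.0854 j [-0.14  0.67  0.05  0.97 -0.    0.16]
ytool yaw 72.96 tilt 1.03
shift [-0.0008  0.0004  0.0015]
spin -0.14
wrist_force: [-1.2, -0.4, 5.9]
finger_gap: 0.0583
t 16.47 tcp [ 0.6862 -0.0153  0.0068] F [-1.2 -0.4  5.9] M [-0.03 -0.23  0.07] gap 0.0583 j [-0.14  0.67  0.05  0.97 -0.    0.16]
ytool yaw 72.97 tilt 0.89
shift [0.0002 0.0002 0.0028]
spin -0.13
```

```bash
python3 -m inch '[[[0,0,-0.005],0],[[0,0,-0.015],0],[[0,0,-0.03],0],[[0,0,-0.05],0],[[0,0,-0.07],0]]' >/dev/null
python3 -m inch '[[[0,0,-0.02],0],[[0,0,-0.04],0],[[0,0,-0.055],0],[[0,0,-0.06],0],[[0,0,-0.06],0]]'|tail -2
python3 d.py .47 -.33 .14 73.1
python3 - <<'E'
from m import *
c=cam("scene"); im=c["image"][130:420,230:490]; cv2.imwrite("pics/s7.png",cv2.resize(im,None,fx=2,fy=2,interpolation=2)[:,:,::-1])
E
```

```text
wrist_force: [-0.2, 0.0, -2.3]
finger_gap: 0.0584
t 17.3 tcp [ 0.6879 -0.0153  0.1385] F [-0.2  0.  -2.3] M [ 0.08  0.1  -0.  ] gap 0.0584 j [-0.14  0.59  0.24  1.24 -0.    0.16]
ytool yaw 72.96 tilt 0.92
shift [ 0.1161 -0.3647  0.0017]
spin -0.14
```

View pics/s7.png

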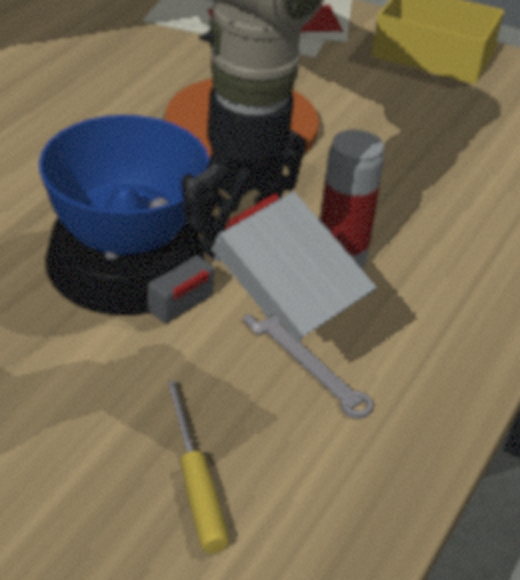

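```bash
python3 -m inch '[[[0,-0.015,0],0],[[0.003,-0.04,0],0],[[0.01,-0.07,0],0],[[0.02,-0.1,0],0],[[0.03,-0.13,0],0]]' >/dev/null
python3 -m inch '[[[0.01,-0.03,0],0],[[0.02,-0.06,0],0],[[0.03,-0.09,0],0],[[0.04,-0.12,0],0],[[0.05,-0.15,0],0]]' >/dev/null
python3 -m inch '[[[0.012,-0.03,0],0],[[0.024,-0.055,0],0],[[0.03,-0.075,0],0],[[0.036,-0.085,0],0],[[0.036,-0.085,0],0]]' >/dev/null
python3 d.py .47 -.33 .05 73.1
cat > pose.py <<'E'
# tray pitch about the jaw axis from the scene depth: fits the grey and red planes near the hand
from m import *
s=env.get_state(); p=s["tcp_pos"]; q=s["orientation"]
a=np.radians(2*np.degrees(np.arctan2(q[2],q[1]))); f=np.array([np.cos(a),np.sin(a),0]) # tool x, horizontal (lip-ward when upright)
c=cam("scene"); P=cloud(c); H=cv2.cvtColor(c["image"],cv2.COLOR_RGB2HSV); near=(np.linalg.norm(P[...,:2]-p[:2],axis=2)<.2)
for nm,m in [("red",((H[...,0]<6)|(H[...,0]>172))&(H[...,1]>140)),("grey",(H[...,1]<60)&(H[...,2]>90))]:
    m=m&near&(P[...,2]<p[2]+.12)&(P[...,2]>.003)
    if m.sum()<60: print(nm,"few"); continue
    m=comps(m)[0]; Q=P[m]; ce=np.median(Q,0)
    for _ in range(5):
        v=np.linalg.svd(Q-ce,full_matrices=False)[2]; r=abs((Q-ce)@v[2]); Q=Q[r<max(.002,2.5*np.median(r))]; ce=Q.mean(0)
    n=v[2]*np.sign(v[2]@(-c["R"].T@c["t"]-ce)); X=(Q-p)@f
    print(nm,len(Q),"n fwd/up",round(n@f,3),round(n[2],3),"angle",round(np.degrees(np.arctan2(n@f,n[2])),1),"fwd",np.percentile(X,[1,99]).round(3),"z",np.percentile(Q[:,2],[1,99]).round(3))
save(c,"last.png")
E
python3 pose.py
```

```text
t 18.6 tcp [ 0.462  -0.3338  0.1359] F [ 0.5  0.2 -2.6] M [ 0.04  0.05 -0.  ] gap 0.0582 j [-0.76  0.37 -0.11  1.11 -0.02 -0.46]
ytool yaw 72.75 tilt 1.56
shift [-0.0088  0.0063  0.0857]
spin -0.35
red 96 n fwd/up 0.534 0.845 angle 32.3 fwd [-0.024 -0.011] z [0.189 0.197]
grey 3625 n fwd/up -0.408 0.912 angle -24.1 fwd [-0.134 -0.025] z [0.142 0.192]
```

```bash
python3 -m inch '[[[0,0,0.015],0],[[0,0,0.04],0],[[0,0,0.065],0],[[0,0,0.08],0],[[0,0,0.085],0]]' - 20 >/dev/null
python3 -m inch '[[[0,0,0],0],[[0,0,0],0]]' 0.308 20 | tail -1
python3 pose.py|tail -1
python3 -m inch '[[[0,0,0],0],[[0,0,0],0]]' 0.304 20 | tail -1
python3 pose.py|tail -1
python3 -m inch '[[[0,0,0],0],[[0,0,0],0]]' 0.302 20 | tail -1
python3 pose.py|tail -1; python3 d.py
```

```text
finger_gap: 0.0594
grey 3029 n fwd/up -0.414 0.91 angle -24.5 fwd [-0.133 -0.026] z [0.054 0.104]
finger_gap: 0.0596
grey 3139 n fwd/up -0.413 0.91 angle -24.4 fwd [-0.133 -0.026] z [0.056 0.106]
finger_gap: 0.0598
grey 3106 n fwd/up -0.428 0.904 angle -25.4 fwd [-0.133 -0.026] z [0.055 0.106]
t 19.72 tcp [ 0.4615 -0.3295  0.05  ] F [ 0.6  0.1 -3.3] M [ 0.02  0.07 -0.03] gap 0.0597 j [-0.75  0.44 -0.24  0.92 -0.01 -0.46]
ytool yaw 73.0 tilt 1.61
```

Beginning to swivel (25.4°). Step on carefully.

```bash
python3 -m inch '[[[0,0,0],0],[[0,0,0],0]]' 0.301 20 | tail -1
python3 pose.py|tail -1
python3 -m inch '[[[0,0,0],0],[[0,0,0],0]]' 0.3005 20 | tail -1
python3 pose.py|tail -1
python3 -m inch '[[[0,0,0],0],[[0,0,0],0]]' 0.300 20 | tail -1
python3 pose.py
```

```text
finger_gap: 0.0599
grey 3160 n fwd/up -0.429 0.903 angle -25.4 fwd [-0.133 -0.026] z [0.055 0.106]
finger_gap: 0.0599
grey 3124 n fwd/up -0.437 0.899 angle -25.9 fwd [-0.133 -0.027] z [0.053 0.106]
finger_gap: 0.0598
red 90 n fwd/up 0.645 0.763 angle 40.2 fwd [-0.025  0.004] z [0.088 0.111]
grey 3152 n fwd/up -0.437 0.899 angle -25.9 fwd [-0.133 -0.026] z [0.053 0.106]
```

```bash
python3 -m inch '[[[0,0,0],0],[[0,0,0],0]]' 0.299 20 | tail -1
python3 pose.py|tail -1
python3 -m inch '[[[0,0,0],0],[[0,0,0],0]]' 0.298 20 | tail -1
python3 pose.py|tail -1
python3 -m inch '[[[0,0,0],0],[[0,0,0],0]]' 0.31 20 | tail -1
python3 pose.py
```

```text
finger_gap: 0.0597
grey 3083 n fwd/up -0.714 0.7 angle -45.6 fwd [-0.119 -0.036] z [0.01  0.094]
finger_gap: 0.0603
grey 3121 n fwd/up -0.712 0.702 angle -45.4 fwd [-0.119 -0.036] z [0.01  0.094]
finger_gap: 0.0594
red 147 n fwd/up 0.626 0.78 angle 38.7 fwd [-0.035 -0.003] z [0.075 0.101]
grey 3108 n fwd/up -0.711 0.703 angle -45.4 fwd [-0.119 -0.036] z [0.01  0.094]
```

```bash
python3 -m inch '[[[0,0,-0.01],0],[[0,0,-0.02],0],[[0,0,-0.025],0],[[0,0,-0.025],0]]' 0.32 20 | sed -n 2p
python3 pose.py|tail -1
python3 -m inch '[[[0,0,0],0],[[0,0,0],0]]' 0.2985 20 | tail -1
python3 -m inch '[[[0,0,0],0]]' 0.32 20 | tail -1
python3 pose.py; python3 d.py
```

```text
tcp_pos: [0.4635, -0.331, 0.0775]
grey 3260 n fwd/up -0.713 0.701 angle -45.5 fwd [-0.119 -0.036] z [0.037 0.121]
finger_gap: 0.0598
finger_gap: 0.0593
red 334 n fwd/up 0.49 0.872 angle 29.3 fwd [-0.04   0.013] z [0.087 0.118]
grey 2945 n fwd/up -0.865 0.502 angle -59.9 fwd [-0.101 -0.041] z [0.007 0.109]
t 21.7 tcp [ 0.4634 -0.3309  0.0769] F [ 0.1 -0.9 -1.5] M [ 0.09 -0.16  0.03] gap 0.0595 j [-0.75  0.41 -0.21  0.98 -0.01 -0.46]
ytool yaw 72.99 tilt 1.39
```

```bash
python3 -m inch '[[[0,0,-0.01],0],[[0,0,-0.018],0],[[0,0,-0.022],0],[[0,0,-0.022],0]]' 0.32 20 | sed -n 2p
python3 -m inch '[[[0,0,0],0],[[0,0,0],0]]' 0.2985 20 | tail -1
python3 -m inch '[[[0,0,0],0]]' 0.32 20 | tail -1
python3 pose.py; python3 d.py
```

```text
tcp_pos: [0.4647, -0.3317, 0.1005]
finger_gap: 0.0601
finger_gap: 0.0596
red 658 n fwd/up 0.178 0.984 angle 10.3 fwd [-0.044  0.02 ] z [0.115 0.128]
grey 2378 n fwd/up -0.983 0.183 angle -79.4 fwd [-0.066 -0.043] z [0.005 0.12 ]
t 22.33 tcp [ 0.4649 -0.332   0.1015] F [-0.8  0.3  1.7] M [ 0.19  0.22 -0.02] gap 0.0594 j [-0.75  0.39 -0.17  1.03 -0.01 -0.46]
ytool yaw 72.99 tilt 1.22
```

```bash
python3 -m inch '[[[0,0,-0.006],0],[[0,0,-0.012],0],[[0,0,-0.012],0]]' 0.32 20 | sed -n 2p
python3 -m inch '[[[0,0,0],0],[[0,0,0],0]]' 0.2985 20 | tail -1
python3 -m inch '[[[0,0,0],0]]' 0.32 20 | tail -1
python3 pose.py; python3 d.py
```

```text
tcp_pos: [0.4658, -0.3325, 0.1147]
finger_gap: 0.0595
finger_gap: 0.0591
red 850 n fwd/up -0.105 0.994 angle -6.0 fwd [-0.046  0.02 ] z [0.124 0.133]
grey 203 n fwd/up -0.017 0.0 angle -89.1 fwd [-0.043 -0.01 ] z [0.005 0.121]
t 22.88 tcp [ 0.4663 -0.333   0.1154] F [-0.   0.7  1.6] M [-0.    0.14  0.02] gap 0.0596 j [-0.75  0.38 -0.15  1.05 -0.01 -0.46]
ytool yaw 73.0 tilt 1.07
```

```bash
python3 -m inch '[[[-0.005,0,-0.006],0],[[-0.01,0,-0.01],0],[[-0.015,0,-0.01],0]]' 0.32 20 | sed -n 2p
python3 -m inch '[[[-0.01,0,0],0],[[-0.02,0,0],0],[[-0.03,0,0],0]]' 0.2985 20 | tail -1
python3 -m inch '[[[0,0,0],0]]' 0.32 20 | tail -1
python3 pose.py; python3 d.py
```

```text
tcp_pos: [0.4819, -0.338, 0.1262]
finger_gap: 0.0603
finger_gap: 0.0581
red 712 n fwd/up -0.998 -0.003 angle -90.2 fwd [-0.024 -0.018] z [0.004 0.07 ]
grey 197 n fwd/up 0.043 0.065 angle 33.9 fwd [-0.012  0.102] z [0.003 0.029]
t 23.52 tcp [ 0.5133 -0.348   0.1262] F [ 0.  -0.2 -0.4] M [ 0.01 -0.02 -0.02] gap 0.0582 j [-0.72  0.46 -0.01  1.12 -0.01 -0.42]
ytool yaw 73.03 tilt 0.89
```

```bash
python3 -m inch '[[[0,0,-0.02],0],[[0,0,-0.06],0],[[0,0,-0.1],0],[[0,0,-0.12],0],[[0,0,-0.12],0]]' 0 60 | sed -n 2p
python3 -m inch '[[[0.21,0.67,0],0],[[0.21,0.67,0],0],[[0.21,0.67,0],0],[[0.21,0.67,0],0],[[0.21,0.67,0],0]]' | sed -n 2p
python3 -m inch '[[[0.15,0.47,0],0],[[0.15,0.47,0],0],[[0.15,0.47,0],0],[[0.15,0.47,0],0],[[0.15,0.47,0],0]]' | sed -n 2p
python3 -m inch '[[[0.09,0.27,0],0],[[0.09,0.27,0],0],[[0.09,0.27,0],0],[[0.09,0.27,0],0],[[0.09,0.27,0],0]]' | sed -n 2p
python3 d.py .486 .3537 .12 73
python3 - <<'E'
from m import *
c=cam("scene"); a=c["image"][150:420,130:480]; d=cam("top"); b=d["image"][100:350,280:540]
A=cv2.resize(a,(440,340),interpolation=2); B=cv2.resize(b,(353,340),interpolation=2); W=np.hstack([A,B])
cv2.imwrite("pics/s8.png",W[:,:,::-1])
E
```

```text
tcp_pos: [0.517, -0.3492, 0.2528]
tcp_pos: [0.5131, -0.1375, 0.2455]
tcp_pos: [0.5102, 0.0709, 0.2434]
tcp_pos: [0.5045, 0.2791, 0.2411]
t 25.18 tcp [0.5045 0.2791 0.2411] F [ 0.6 -0.3  0.3] M [-0.02 -0.03  0.  ] gap 0.0855 j [ 0.37  0.32  0.09  1.34 -0.01  0.67]
ytool yaw 72.97 tilt 0.76
shift [0.039  0.0674 0.1204]
spin -0.03
```

View pics/s8.png

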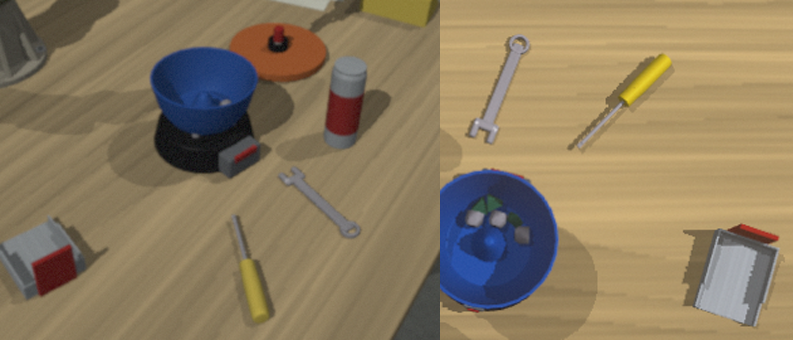

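```bash
python3 - <<'E'
from m import *
a=cv2.imread("pics/top0.png")[:,:,::-1]; c=cam("top"); 
def wm(im):
    H=cv2.cvtColor(np.ascontiguousarray(im),cv2.COLOR_RGB2HSV); m=(H[...,1]<75)&(H[...,2]>100); m[:120]=0;m[215:]=0;m[:,:295]=0;m[:,355:]=0; return comps(m)[0]
for im in(a,c["image"]):
    m=wm(im); uv=np.argwhere(m)[:,::-1]; q=onz(c,uv,.008)[:,:2]; v=np.linalg.svd(q-q.mean(0),full_matrices=False)[2][0]
    print(m.sum(),q.mean(0).round(4),np.degrees(np.arctan2(v[1],v[0])).round(2), q.min(0).round(3),q.max(0).round(3))
E
python3 -m inch '[[[0.012,0.02,0],0],[[0.03,0.05,0],0],[[0.038,0.066,0],0],[[0.039,0.067,0],0],[[0.039,0.067,0],0]]' | sed -n 2p
python3 d.py .486 .3537 .12 73
```

```text
848 [0.7562 0.0144] 156.44 [ 0.674 -0.033] [0.845 0.064]
846 [0.761 0.014] 157.86 [ 0.678 -0.031] [0.852 0.062]
tcp_pos: [0.4859, 0.3548, 0.2393]
t 25.75 tcp [0.4859 0.3548 0.2393] F [ 0.8 -1.8 -0.4] M [-0.    0.03 -0.  ] gap 0.0855 j [ 0.5   0.38  0.16  1.36 -0.01  0.79]
ytool yaw 73.31 tilt 0.86
shift [-0.0011  0.0007  0.1193]
spin 0.31
```

```bash
python3 -m inch '[[[-0.001,0.001,0.03],0],[[-0.001,0.001,0.07],0],[[-0.001,0.001,0.11],0],[[-0.001,0.001,0.14],0],[[-0.001,0.001,0.16],0]]' | sed -n 2p
python3 -m inch '[[[0,0,0.012],0],[[0,0,0.02],0],[[0,0,0.02],0],[[0,0,0.02],0]]' | sed -n 2p
python3 d.py .486 .3537 .047 73
```

```text
tcp_pos: [0.4842, 0.3501, 0.0758]
tcp_pos: [0.4845, 0.3487, 0.0562]
t 26.5 tcp [0.4845 0.3487 0.0562] F [0.3 0.4 1.2] M [ 0.02 -0.02  0.01] gap 0.0855 j [ 0.49  0.47 -0.16  0.96 -0.01  0.79]
ytool yaw 73.07 tilt 1.15
shift [-0.0001  0.0053  0.0091]
spin 0.07
```

```bash
python3 -m inch '[[[0,0.003,0.003],0],[[0,0.005,0.007],0],[[0,0.0053,0.009],0],[[0,0.0053,0.009],0]]' | sed -n 2p
python3 d.py .486 .3537 .047 73
python3 -m inch '[[[0,0,0],0],[[0,0,0],0],[[0,0,0],0],[[0,0,0],0],[[0,0,0],0]]' 0.8 30
python3 -m inch '[[[0,0,0],0],[[0,0,0],0],[[0,0,0],0]]' 1 80|tail -2
python3 d.py .486 .3537 .047 73
```

```text
tcp_pos: [0.486, 0.354, 0.0472]
t 26.83 tcp [0.486  0.354  0.0472] F [-0.6 -0.5 -0.3] M [ 0.02  0.02 -0.02] gap 0.0856 j [ 0.5   0.49 -0.16  0.94 -0.01  0.79]
ytool yaw 73.09 tilt 1.12
shift [-0.     -0.0003  0.0002]
spin 0.09
clock: 27.25
tcp_pos: [0.486, 0.3541, 0.0473]
orientation: [-0.005, 0.147, 0.989, -0.008]
wrist_force: [-0.4, 0.5, -1.1]
finger_gap: 0.0256
wrist_force: [-0.5, -0.6, 3.0]
finger_gap: 0.0193
t 27.5 tcp [0.4861 0.3542 0.0477] F [-0.5 -0.6  3. ] M [0.18 0.13 0.02] gap 0.0193 j [ 0.5   0.49 -0.16  0.94 -0.01  0.79]
ytool yaw 73.1 tilt 1.09
shift [-0.     -0.0005  0.0007]
spin 0.1
```

```bash
python3 -m inch '[[[0,0,-0.006],0],[[0,0,-0.02],0],[[0,0,-0.04],0],[[0,0,-0.06],0],[[0,0,-0.08],0]]' | sed -n 2p
python3 -m inch '[[[0,0,-0.02],0],[[0,0,-0.045],0],[[0,0,-0.07],0],[[0,0,-0.09],0],[[0,0,-0.1],0]]' | sed -n 2p
python3 -m inch '[[[0,0,-0.01],0],[[0,0,-0.01],0]]'|tail -2
python3 d.py .5195 .033 .235 73
cat > lid.py <<'E'
from m import *
# level and centre of the orange cover from both cameras' depth (flat top), and TCP
p=env.get_state()["tcp_pos"]; print("tcp",p.round(4))
for n in("scene","top"):
    c=cam(n); P=cloud(c); H=cv2.cvtColor(c["image"],cv2.COLOR_RGB2HSV); h,s,v=H[...,0],H[...,1],H[...,2]
    m=(h>3)&(h<16)&(s>170)&(v>60)&(np.hypot(P[...,0]-p[0],P[...,1]-p[1])<.13)&(P[...,2]>.01)
    if m.sum()<200: print(n,"few",m.sum()); continue
    m=comps(m)[0]; Q=P[m]; ce=np.median(Q,0)
    for _ in range(6):
        w=np.linalg.svd(Q-ce,full_matrices=False)[2]; r=abs((Q-ce)@w[2]); Q=Q[r<max(.002,2.5*np.median(r))]; ce=Q.mean(0)
    nn=w[2]*np.sign(w[2][2]); z=ce[2]+((nn[:2]@(ce[:2]-p[:2]))/nn[2])
    (cc,r)=cv2.minEnclosingCircle(Q[:,:2].astype(np.float32)); print(n,len(Q),"normal",nn.round(4),"tilt deg",np.degrees(np.arccos(nn[2])).round(2),"top z at axis",round(z,4),"circ",np.round(cc,4),round(r,4))
    save(c,"lid_%s.png"%n)
E
python3 lid.py
```

```text
tcp_pos: [0.4863, 0.3548, 0.1275]
tcp_pos: [0.4884, 0.3566, 0.23]
wrist_force: [0.3, -1.0, -3.1]
finger_gap: 0.0193
t 28.5 tcp [0.4892 0.3571 0.2417] F [ 0.3 -1.  -3.1] M [ 0.04 -0.04  0.03] gap 0.0193 j [ 0.5   0.39  0.18  1.38 -0.01  0.8 ]
ytool yaw 73.09 tilt 0.96
shift [-0.1233 -0.3011  0.0106]
spin 0.09
tcp [0.4892 0.3571 0.2417]
scene 1627 normal [-3.0e-04  5.2e-03  1.0e+00] tilt deg 0.3 top z at axis 0.2144 circ [0.4872 0.3516] 0.1035
top 7175 normal [5.e-04 8.e-03 1.e+00] tilt deg 0.46 top z at axis 0.2141 circ [0.4882 0.3564] 0.1034
```

```bash
python3 -m inch '[[[-0.002,-0.006,0],0],[[-0.008,-0.02,0],0],[[-0.016,-0.04,0],0],[[-0.025,-0.062,0],0],[[-0.034,-0.084,0],0]]' | sed -n 2p
python3 -m inch '[[[-0.009,-0.022,0],0],[[-0.018,-0.044,0],0],[[-0.027,-0.066,0],0],[[-0.036,-0.088,0],0],[[-0.045,-0.11,0],0]]' | sed -n 2p
python3 d.py .5195 .033 .235 73
python3 -m inch '[[[-0.009,-0.022,0],0],[[-0.018,-0.044,0],0],[[-0.026,-0.064,0],0],[[-0.033,-0.08,0],0],[[-0.038,-0.09,0],0]]' | sed -n 2p
python3 d.py .5195 .033 .235 73
```

```text
tcp_pos: [0.4957, 0.2641, 0.239]
tcp_pos: [0.5058, 0.1433, 0.2398]
t 29.43 tcp [0.5058 0.1433 0.2398] F [ 0.3  0.2 -3.4] M [ 0.   -0.05  0.05] gap 0.0191 j [ 0.13  0.23 -0.04  1.32 -0.01  0.43]
ytool yaw 73.08 tilt 1.41
shift [-0.0453 -0.1014  0.0065]
spin 0.08
tcp_pos: [0.5149, 0.0433, 0.2405]
t 29.85 tcp [0.5149 0.0433 0.2405] F [ 0.1  0.7 -3.2] M [ 0.01 -0.07  0.05] gap 0.0195 j [-0.06  0.21 -0.06  1.31 -0.02  0.24]
ytool yaw 72.93 tilt 1.51
shift [-0.0075 -0.0084  0.0056]
spin -0.07
```

```bash
python3 -m inch '[[[-0.004,-0.004,0],0],[[-0.008,-0.008,0],0],[[-0.008,-0.008,0.012],0],[[-0.008,-0.008,0.024],0],[[-0.008,-0.008,0.03],0]]' | sed -n 2p
python3 -m inch '[[[0,0,0],0],[[0,0,0],0]]' | sed -n 2p
python3 d.py .520 .0335 .190 73; python3 lid.py
```

```text
tcp_pos: [0.5189, 0.0331, 0.209]
tcp_pos: [0.5183, 0.0336, 0.2085]
t 30.43 tcp [0.5183 0.0336 0.2085] F [ 0.2 -0.3 -3.5] M [ 0.07 -0.01  0.02] gap 0.0195 j [-0.08  0.23 -0.12  1.24 -0.02  0.22]
ytool yaw 73.02 tilt 1.66
shift [-0.0019  0.0008  0.0184]
spin 0.02
tcp [0.5183 0.0336 0.2085]
scene 2855 normal [0.0132 0.0089 0.9999] tilt deg 0.91 top z at axis 0.1809 circ [0.5182 0.03  ] 0.1019
top 979 normal [-0.0803 -0.9941  0.0724] tilt deg 85.85 top z at axis 1.3316 circ [ 0.4888 -0.0067] 0.0991
```

```bash
python3 -m inch '[[[-0.001,0.0005,0.006],0],[[-0.0018,0.0008,0.012],0],[[-0.0018,0.0008,0.017],0],[[-0.0018,0.0008,0.021],0],[[-0.0018,0.0008,0.022],0]]' 
python3 -m inch '[[[0,0,0],0]]'|tail -2
python3 d.py .520 .0335 .183 73; python3 lid.py|head -2
```

```text
clock: 30.95
tcp_pos: [0.52, 0.0334, 0.1862]
orientation: [-0.01, 0.148, 0.989, -0.01]
wrist_force: [-0.2, 0.4, -4.3]
finger_gap: 0.0194
wrist_force: [-0.8, 0.2, -2.7]
finger_gap: 0.0192
t 31.03 tcp [0.5197 0.0334 0.1858] F [-0.8  0.2 -2.7] M [ 0.06 -0.05  0.  ] gap 0.0192 j [-0.08  0.25 -0.16  1.19 -0.02  0.22]
ytool yaw 73.01 tilt 1.67
shift [-0.0003  0.0003  0.0028]
spin 0.01
tcp [0.5197 0.0334 0.1858]
scene 2816 normal [0.0141 0.0086 0.9999] tilt deg 0.95 top z at axis 0.1583 circ [0.5203 0.0292] 0.1015
```

```bash
python3 -m inch '[[[0,0,0.0015],0],[[0,0,0.0025],0],[[0,0,0.0025],0]]'|sed -n '2p;4p' 
python3 -m inch '[[[0,0,0.001],0],[[0,0,0.0015],0],[[0,0,0.0015],0]]'|sed -n '2p;4p'
python3 -m inch '[[[0,0,0.001],0],[[0,0,0.0015],0],[[0,0,0.0015],0]]'|sed -n '2p;4p'
python3 lid.py|head -2
```

```text
tcp_pos: [0.5197, 0.0333, 0.1835]
wrist_force: [0.5, 0.1, -4.5]
tcp_pos: [0.5197, 0.0332, 0.182]
wrist_force: [0.0, 0.3, -3.4]
tcp_pos: [0.5198, 0.033, 0.1811]
wrist_force: [-2.1, -1.0, 1.1]
tcp [0.5198 0.033  0.1811]
scene 2851 normal [0.0033 0.0034 1.    ] tilt deg 0.27 top z at axis 0.1535 circ [0.5202 0.0298] 0.1019
```

```bash
python3 -m inch '[[[0,0,0.0004],0],[[0,0,0.0004],0],[[0,0,0.0004],0]]' - 20|sed -n '2p;4p' 
python3 -m inch '[[[0,0,0],0],[[0,0,0],0],[[0,0,0],0]]' 0.68 |sed -n '2p;4,5p'
python3 -m inch '[[[0,0,0],0],[[0,0,0],0],[[0,0,0],0],[[0,0,0],0],[[0,0,0],0]]' 0|sed -n '2p;4,5p'
python3 lid.py|head -2; python3 d.py
```

```text
tcp_pos: [0.5199, 0.033, 0.181]
wrist_force: [-2.6, -1.8, 2.4]
tcp_pos: [0.5202, 0.0331, 0.1809]
wrist_force: [-0.3, -0.4, 1.1]
finger_gap: 0.0274
tcp_pos: [0.5202, 0.0331, 0.1808]
wrist_force: [0.6, 0.5, -0.1]
finger_gap: 0.0847
tcp [0.5202 0.0331 0.1808]
scene 2844 normal [ 0.0012 -0.002   1.    ] tilt deg 0.14 top z at axis 0.1531 circ [0.5214 0.029 ] 0.1014
t 33.0 tcp [0.5202 0.0331 0.1808] F [ 0.3  0.9 -0. ] M [-0.01  0.    0.09] gap 0.0858 j [-0.08  0.25 -0.17  1.18 -0.02  0.22]
ytool yaw 73.0 tilt 1.6
```

```bash
python3 d.py .520 .033 .1560 73
```

```text
t 33.0 tcp [0.5202 0.0331 0.1808] F [ 0.3  0.9 -0. ] M [-0.01  0.    0.09] gap 0.0858 j [-0.08  0.25 -0.17  1.18 -0.02  0.22]
ytool yaw 73.0 tilt 1.6
shift [-0.0002  0.0005  0.0248]
spin -0.0
```

```bash
python3 -m inch '[[[0,0,0.006],0],[[0,0,0.013],0],[[0,0.0004,0.02],0],[[0,0.0005,0.0235],0],[[0,0.0005,0.0248],0]]'|sed -n '2p;4p' 
python3 -m inch '[[[0,0,0],0],[[0,0,0],0]]'|sed -n '2p;4p' 
python3 d.py .520 .033 .1560 73
python3 -m inch '[[[0,0,0],0],[[0,0,0],0],[[0,0,0],0],[[0,0,0],0]]' 0.44 20 |sed -n '2p;4,5p'
python3 d.py .520 .033 .1560 73
```

```text
tcp_pos: [0.519, 0.0332, 0.1547]
wrist_force: [0.3, 0.4, 0.1]
tcp_pos: [0.5187, 0.0332, 0.1543]
wrist_force: [-0.0, 0.7, 0.1]
t 33.58 tcp [0.5187 0.0332 0.1543] F [-0.   0.7  0.1] M [-0.   -0.04  0.03] gap 0.0853 j [-0.08  0.26 -0.21  1.12 -0.02  0.22]
ytool yaw 73.0 tilt 1.72
shift [-0.0013  0.0001 -0.0017]
spin 0.0
tcp_pos: [0.5189, 0.0332, 0.1546]
wrist_force: [-0.4, 0.4, 0.0]
finger_gap: 0.0476
t 33.92 tcp [0.5189 0.0332 0.1546] F [-0.4  0.4  0. ] M [0.04 0.   0.01] gap 0.0476 j [-0.08  0.26 -0.21  1.12 -0.02  0.22]
ytool yaw 73.0 tilt 1.7
shift [-0.0011  0.0001 -0.0014]
spin 0.0
```

```bash
python3 -m inch '[[[-0.001,0,-0.001],0],[[-0.0011,0.0001,-0.0014],0],[[-0.0011,0.0001,-0.0014],0]]'|sed -n '2p;4p' 
python3 -m inch '[[[0,0,0],0],[[0,0,0],0],[[0,0,0],0],[[0,0,0],0]]' 0.6 20 |sed -n '2p;4,5p'
python3 lid.py|head -2
python3 -m inch '[[[0,0,0],0],[[0,0,0],0],[[0,0,0],0]]' 0.8 60 |sed -n '2p;4,5p'
python3 lid.py|head -2
python3 d.py .520 .033 .196 73
```

```text
tcp_pos: [0.5203, 0.0329, 0.1562]
wrist_force: [1.2, 0.2, -0.1]
tcp_pos: [0.5203, 0.0329, 0.1565]
wrist_force: [-1.1, -0.5, 3.5]
finger_gap: 0.043
tcp [0.5203 0.0329 0.1565]
scene 2608 normal [-7.e-04 -4.e-04  1.e+00] tilt deg 0.05 top z at axis 0.153 circ [0.5215 0.0284] 0.1018
tcp_pos: [0.5205, 0.0329, 0.1568]
wrist_force: [-0.3, 0.7, 5.2]
finger_gap: 0.0417
tcp [0.5205 0.0329 0.1568]
scene 2569 normal [ 0.0012 -0.0022  1.    ] tilt deg 0.14 top z at axis 0.153 circ [0.5221 0.0288] 0.1019
t 34.95 tcp [0.5205 0.0329 0.1568] F [-0.8 -0.4  5.5] M [-0.04  0.2  -0.04] gap 0.0413 j [-0.08  0.26 -0.21  1.12 -0.02  0.22]
ytool yaw 72.99 tilt 1.65
shift [ 0.0011 -0.0009 -0.0392]
spin -0.01
```

```bash
python3 -m inch '[[[0,0,-0.002],0],[[0.0001,-0.0001,-0.004],0],[[0.0002,-0.0002,-0.008],0],[[0.0003,-0.0004,-0.013],0],[[0.0005,-0.0005,-0.018],0]]'|sed -n '2p;4p' 
python3 lid.py|head -2; python3 d.py .5205 .0329 .216
python3 - <<'E'
from m import *
c=cam("scene"); im=c["image"][90:300,200:420]; cv2.imwrite("pics/s9.png",cv2.resize(im,None,fx=2.2,fy=2.2,interpolation=2)[:,:,::-1])
E
```

```text
tcp_pos: [0.5201, 0.0329, 0.1749]
wrist_force: [0.6, 0.4, -1.5]
tcp [0.5201 0.0329 0.1749]
scene 2644 normal [ 1.6e-03 -9.0e-04  1.0e+00] tilt deg 0.1 top z at axis 0.1712 circ [0.5212 0.0292] 0.1015
t 35.47 tcp [0.5209 0.0329 0.1758] F [-0.   0.1 -2.3] M [ 0.03 -0.06 -0.02] gap 0.0419 j [-0.08  0.25 -0.17  1.16 -0.02  0.22]
ytool yaw 72.99 tilt 1.58
shift [ 0.001  -0.001  -0.0401]
```

View pics/s9.png

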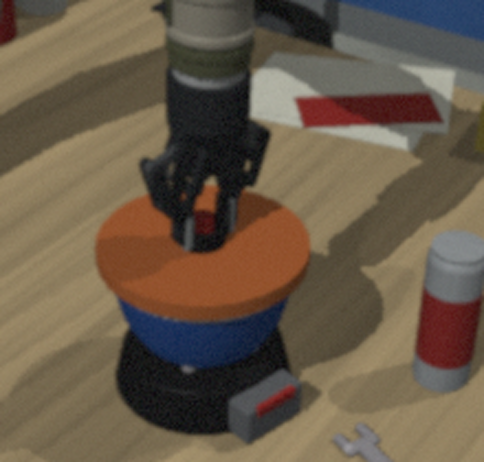

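```bash
python3 -m inch '[[[0.0001,-0.0001,-0.006],0],[[0.0002,-0.0003,-0.014],0],[[0.0005,-0.0005,-0.023],0],[[0.0007,-0.0008,-0.032],0],[[0.001,-0.001,-0.04],0]]'|sed -n '2p;4p' 
python3 d.py .5205 .0329 .27
python3 -m inch '[[[0.0002,-0.0003,-0.01],0],[[0.0005,-0.0005,-0.02],0],[[0.0007,-0.0008,-0.03],0],[[0.001,-0.001,-0.04],0],[[0.0013,-0.0013,-0.048],0]]'|sed -n '2p;4p' 
python3 -m inch '[[[0,0,-0.004],0],[[0,0,-0.008],0],[[0,0,-0.01],0],[[0,0,-0.01],0],[[0,0,-0.01],0]]'|sed -n '2p;4p' 
python3 lid.py|head -2; python3 d.py .5205 .0329 .27
python3 - <<'E'
from m import *
c=cam("scene"); a=c["image"][60:400,130:460]; P=cloud(c); H=cv2.cvtColor(c["image"],cv2.COLOR_RGB2HSV)
m=(H[...,1]<70)&(H[...,2]>110)&(np.hypot(P[...,0]-.5195,P[...,1]-.033)<.095)&(P[...,2]>.135)&(P[...,2]<.18)
Q=P[m]; ce=np.median(Q,0)
for _ in range(5):
    w=np.linalg.svd(Q-ce,full_matrices=False)[2]; r=abs((Q-ce)@w[2]); Q=Q[r<max(.002,2.5*np.median(r))]; ce=Q.mean(0)
print("white lid",len(Q),"n",w[2].round(4),"c",ce.round(4),Q.min(0).round(4),Q.max(0).round(4))
r=((H[...,0]<6)|(H[...,0]>172))&(H[...,1]>140)&(np.hypot(P[...,0]-.5195,P[...,1]-.033)<.03)&(P[...,2]>.14)&(P[...,2]<.22)
if r.sum()>5: q=P[r]; print("knob",r.sum(),q.mean(0).round(4),q.max(0).round(4))
cv2.imwrite("pics/s10.png",cv2.resize(a,None,fx=1.7,fy=1.7,interpolation=2)[:,:,::-1])
E
```

```text
tcp_pos: [0.5207, 0.0329, 0.2169]
wrist_force: [-0.4, 0.6, -2.3]
t 35.93 tcp [0.5207 0.0329 0.2169] F [-0.4  0.6 -2.3] M [ 0.04 -0.03  0.01] gap 0.0415 j [-0.08  0.23 -0.1   1.26 -0.02  0.22]
ytool yaw 72.99 tilt 1.55
shift [ 0.0009 -0.0013 -0.0531]
tcp_pos: [0.5203, 0.0329, 0.2664]
wrist_force: [-0.5, -0.0, -2.1]
tcp_pos: [0.5203, 0.0331, 0.276]
wrist_force: [0.5, -0.0, -2.7]
tcp [0.5203 0.0331 0.276 ]
scene 2824 normal [-8.0e-04 -2.8e-03  1.0e+00] tilt deg 0.16 top z at axis 0.2724 circ [0.5207 0.0285] 0.1021
t 36.87 tcp [0.5201 0.0331 0.2758] F [-0.8 -0.8 -1.8] M [ 0.01 -0.05 -0.01] gap 0.0416 j [-0.08  0.22  0.03  1.4  -0.02  0.22]
ytool yaw 72.99 tilt 1.55
shift [-0.0005  0.0001  0.0058]
white lid 1678 n [-8.e-04 -7.e-04 -1.e+00] c [ 5.231e-01 -4.000e-04  1.490e-01] [ 0.4261 -0.0614  0.147 ] [0.611  0.1242 0.1511]
knob 64 [0.5236 0.0256 0.1835] [0.5302 0.0363 0.1936]
```

View pics/s10.png

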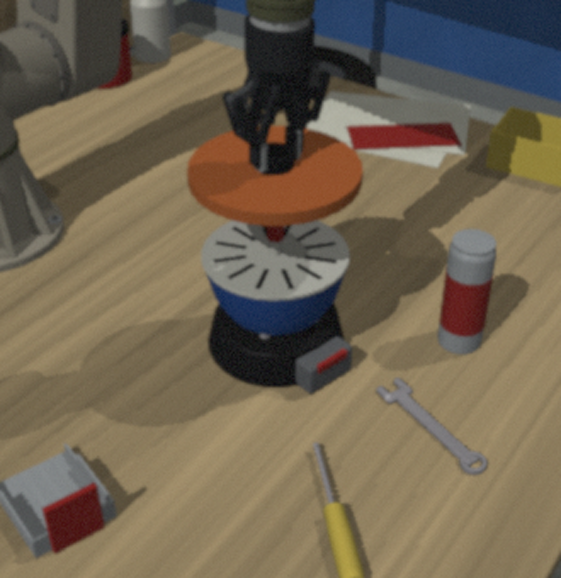

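```bash
python3 -m inch '[[[0,0,0],0],[[0,0,0],0],[[0,0,0],0],[[0,0,0],0],[[0,0,0],0]]'
python3 lid.py|head -2
python3 -c "
from workcell import env
print(env.get_state()['qvel'].round(4)); print(env.hand_in())"
```

```text
clock: 37.33
tcp_pos: [0.5201, 0.0331, 0.2758]
orientation: [-0.009, 0.148, 0.989, -0.01]
wrist_force: [0.2, 0.6, -2.6]
finger_gap: 0.042
tcp [0.5201 0.0331 0.2758]
scene 2808 normal [-7.0e-04 -1.8e-03  1.0e+00] tilt deg 0.11 top z at axis 0.2722 circ [0.5206 0.0291] 0.1009
[ 0.0014 -0.0001  0.0001  0.      0.0007 -0.0028]
the job is handed in; nothing more can be done
None
```

I handed the job in at 37.4 s with everything in its asked final state, but the tray slipped out of the gripper along the way and the wrench got shifted slightly.

**What happened**
- **Pour:** I held the tray by the edges of its grip over the bowl and loosened my hold so it would tip by its own weight. All three nuts and three chips went into the bowl. The tray then slipped out of the fingers and landed upside down on the wrench.
- **Tray:** I picked it up again, moved it to clear bench and turned it over in steps, with its lip on the bench. It slipped from the fingers once more at the end of that turn and landed upright. A picture shows it standing empty.
- **Lids:** I carried both by the knob and lowered them onto the rim until the force sensor showed contact, then let go. I gripped the collar and lifted the cover straight up.

**Last checks**
- **White lid:** it sits flat on the rim, with its top at about 0.150 m and less than 0.1° of tilt.
- **Cover:** it is held level (0.1° of tilt) and still, with its lower edge about 52 mm above the knob's top. The wrist carries about 2 N, which fits the cover alone.
- **Tool:** it stands about 1.6° off vertical, although the cover itself is level.

**What did not go as asked**
- **Drop:** the tray was not set down after pouring as intended; it fell onto the bench before I stood it up.
- **Wrench:** it now lies about 5 mm and 1.4° from where it was. I did not push it back.
- **Other tools:** the spray can and screwdriver look untouched, though I measured only the wrench.

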